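# Clamp an eyepiece to the click of the torque knob

## Robot

A 6-joint arm with a two-finger parallel gripper is mounted at the origin on a cart in front of the work surface, level with it; the furniture and walls round the work are solid. World frame = base frame: x ahead of the robot, y to its left, z up, the work surface at z = 0. Lengths are in m, angles in rad, forces in N, time in s.
With the tool pointing down it reaches from about 0.3 to 0.825 m from the base axis. Payload 5.4 kg.
Tool frame: the origin (TCP) lies at the very end of the fingers, on their centre line; the grasp point (between the pads) lies 19 mm behind it; z points along the fingers, y is the line along which they close (so a half turn about z gives the same grasp; the last joint's range is limited). The gripper opens to 92 mm and grips with 3 to 60 N. Pads are 20 mm wide; open, the fingers measure 128 mm over their backs; the gripper's body (75 mm by 189 mm) begins 69 mm behind the grasp point.
Start: joints at [1.001, 0.158, 1.597, -0, 1.386, -0.21], TCP at [0.202, 0.538, 0.215] pointing down, gripper open.
Joint ranges: [-2.91, 2.91], [-0.94, 2.29], [0.18, 2.7], [-1.29, 4.43], [0.17, 2.64], [-3, 3]. Speed limits (rad/s): [2.57, 2.57, 3.14, 3.14, 3.14, 3.14].

## Interface

Orientations are given as a rotation vector (axis times angle).
In Python, from workcell import bot gives the robot as it stands. Calls block until the motion is done:
- bot.goto(position, orientation): joint-space move of the TCP to a pose.
- bot.line_to(position, rot=None, max_speed=0.15): straight line of the TCP; rot=None keeps the orientation; max_speed is the mean speed in m/s.
- bot.set_joints(angles): joint-space move.
- bot.set_gripper(opening, newtons=None): opening from 0.0 (shut) to 1.0 (fully open); newtons is the grip in N (None keeps the last); returns when the fingers have stopped.
- bot.hold(seconds).
- bot.inverse_kinematics(position, orientation): joint angles nearest the present ones, or None.
- bot.read_camera(name): name is "side" or "top" or "wrist"; returns a dict with "pixels" (384x512x3 uint8, blue, green, red), "fx", "fy", "cx", "cy" (pixels), "k1" (the pictures are not rectified: a ray, as slopes to the right and down, at radius r is drawn at 1 + k1 r^2 times it, then the intrinsics apply), "R" (3x3) and "t" (3): a world point X has camera coordinates R X + t. Camera axes: x right, y down, z forward; pixel columns grow to the right and rows downward; lengths in m; the calibration is good to about 2 mm. A picture is of the moment at which its call begins. There is no depth.
A pose or a line that the arm cannot do raises bot.MotionError and nothing moves.
- bot.job_done(): hands the job in; it is judged then, once.
Readings, each from a call of its own:
- bot.current_clock(): time.
- bot.current_joints(): joint angles.
- bot.current_joint_vel(): joint speeds.
- bot.current_effort(): joint torques, N m.
- bot.current_ee_pos(): TCP position.
- bot.current_tool_rot(): TCP orientation.
- bot.current_contact_force(): force on the tool from outside, world axes, zero at the start.
- bot.current_ft_torque(): the same for the moment, N m.
- bot.current_opening(): opening from 0.0 (shut) to 1.0 (fully open).
- bot.current_grip_force(): force on a finger pad.
Only numpy, scipy, OpenCV 4.12 (cv2) and the standard library are available. Lean on these libraries where they do the work, as an engineer would, in place of code of your own. Each camera call takes 0.05 s, during which the arm holds its last target. There are 200 camera calls.

## Task

Stand the spare microscope eyepiece upright in the mouth of the small lens-cleaning clamp, between the rubber-faced jaw and the two pins of the stop, and let go of it. Then turn the clamp's black torque knob clockwise until its clutch just gives way, and stop there, because turning on past that point would crush the eyepiece. Leave the dropper bottle and the petri dish where they stand.

Things in the scene. Friction and masses are not known exactly. Their poses are not given: they have to be found in the camera images.
- eyepiece: spare microscope eyepiece standing upright, black flared eyecup below and white barrel above, 34 mm across at its foot, narrowing upwards (28 mm at half height), 50 mm high, 85 g; origin at the centre of its underside, z up. Grasp it round the upper two thirds
- clamp: low metal clamp screwed to the desk; base plate 203 x 64 mm, 10 mm thick. Origin on the desk under it, z up, x along its length, the plate reaching from x = -98 to 105 mm: gear housing (top 40 mm above the desk) with the knob at the -x end, knob axis at x = -70 mm, y = 0; the mouth for the eyepiece at the +x end on the line y = 0
- mouth (a point): point on top of the base plate (10 mm above the desk), 56 mm along the clamp's +x, about where the eyepiece's underside ends up; axes as the clamp. Stop: a foot with two upright pins, 8 mm thick, 22 mm apart across, tops 37 mm above the desk, locked with pin axes 16 to 27 mm beyond this point, not measured. An eyepiece touching both pins stands 18 mm before their axes
- jaw: moving steel jaw, 30 mm wide, top 35 mm above the desk, with a sprung rubber pad (24 mm wide, 13 to 33 mm above the desk) facing the stop. Origin at desk height under the pad's resting face, axes as the clamp; it slides along +x, 8 mm for each radian of clockwise knob. At the start the eyepiece has 4 to 18 mm of play between pad and pins. The pad yields about 1 mm for 10 N
- knob_grip (a point): middle of the T-bar of the black torque knob, on its upright axis, 70.5 mm above the desk; bar 46 mm long along the point's x, 12 mm thick along its y, 13 mm of it above and 12 mm below this point. Clockwise seen from above closes the jaw; it runs with about 0.19 N m, stays where it is left, and from the start needs about 0.9 to 2.8 rad in all before the clutch has given way, at least 0.5 of it free play, so it may have to be regrasped
- collar (a point): fixed point on the knob's axis, 42 mm above the desk, at the collar (32 mm, with a small pointer) under the knob. As the eyepiece is squeezed the knob's resistance climbs to 0.35 N m (20 N on the eyepiece). There the clutch gives way: the knob turns 0.18 rad further at constant resistance while collar and jaw stand still. Then it is solid again: each further 0.1 rad adds about 8 N
- microscope: large white microscope, fixed; its body, stage and arms stand over the desk to the right of the clamp, from this origin (on the desk under its middle) about 0.25 m towards the robot and away from it, 0.11 m to either side and up to 0.77 m high. Do not swing the arm through it
- oil_bottle: small dropper bottle, 26 mm across, 74 mm high, a bystander; origin at the centre of its underside
- petri_0: closed petri dish, 56 mm across, 14 mm high, a bystander; origin at the centre of its underside
Things that resemble listed ones, but are neither listed nor needed, are in the scene too. Leave any turquoise look-alike of the eyepiece alone.

How it is judged:
By the outcome, as a careful person would: the job done as asked, in the order asked, and still so for the second after the job is handed in, with the robot touching nothing.
It also fails if it takes over 72 s, if anything falls off the work surface, if the arm or the gripper's body presses on something with over 40 N, if the wrist force passes 120 N, or if a joint passes its speed limit or range.

## Working session

There is one attempt and no reset: what is moved stays moved. The work goes in short steps, each a Python script; the robot and the scene stay as the last script left them, time stands still between calls to the robot, and variables do not carry over. Pictures are saved under pics/ and viewed, at most 10 in all, crops included, and the job is handed in when it is done.

```bash
ls; mkdir -p pics; cat > h.py <<'E'
import numpy as np, cv2
from workcell import bot
from scipy.spatial.transform import Rotation as Ro
def shot(n,f):
    c=bot.read_camera(n); cv2.imwrite(f,c['pixels']); np.savez(f[:-4]+'.npz',**c); return c
def ray(c,u,v):
    K=np.array([[c['fx'],0,c['cx']],[0,c['fy'],c['cy']],[0,0,1.]])
    p=cv2.undistortPoints(np.array([[[u,v]]],float),K,np.array([float(c['k1']),0,0,0.]))[0,0]
    # exact inverse by iteration
    d=np.array([(u-c['cx'])/c['fx'],(v-c['cy'])/c['fy']]); s=d.copy()
    for _ in range(50): s=d/(1+c['k1']*(s@s))
    R=np.array(c['R']); return -R.T@np.array(c['t']), R.T@np.r_[s,1]
def onz(c,u,v,z):
    o,d=ray(c,u,v); return o+d*(z-o[2])/d[2]
def proj(c,X):
    q=np.array(c['R'])@X+np.array(c['t']); s=q[:2]/q[2]; s=s*(1+c['k1']*(s@s))
    return np.array([s[0]*c['fx']+c['cx'],s[1]*c['fy']+c['cy']])
def down(a): # tool z down, tool x at world yaw a
    return (Ro.from_euler('z',a)*Ro.from_euler('x',np.pi)).as_rotvec()
E
sed -i '/undistortPoints/d;/K=np.array/d;/exact inverse/d' h.py
python3 - <<'E'
from h import *
ims=[]
for n in('side','top','wrist'):
    c=shot(n,f'pics/{n}0.png'); print(n,c['fx'],c['k1'],-np.array(c['R']).T@c['t'],np.round(c['R'],2).tolist())
print(bot.current_tool_rot(),bot.current_clock(),Ro.from_rotvec(bot.current_tool_rot()).as_matrix().round(2))
E
```

```text
pics
side 459.25983792192795 0.0046534392986427925 [ 0.13100681 -0.65765882  0.54233824] [[0.86, -0.52, -0.02], [-0.25, -0.38, -0.89], [0.45, 0.77, -0.46]]
top 462.16134717866123 -0.14630858409211556 [0.4970398  0.10563514 1.18451691] [[-0.03, -1.0, -0.02], [-1.0, 0.03, -0.07], [0.07, 0.02, -1.0]]
wrist 345.8606341581927 0.02142672509907318 [0.12424655 0.56767824 0.38417253] [[0.35, 0.94, -0.0], [0.9, -0.34, 0.29], [0.27, -0.1, -0.96]]
[-5.62031757e-01 -3.09035227e+00  2.07743212e-03] 0.15 [[-0.94  0.35 -0.  ]
 [ 0.35  0.94 -0.  ]
 [ 0.   -0.   -1.  ]]
```

View pics/top0.png

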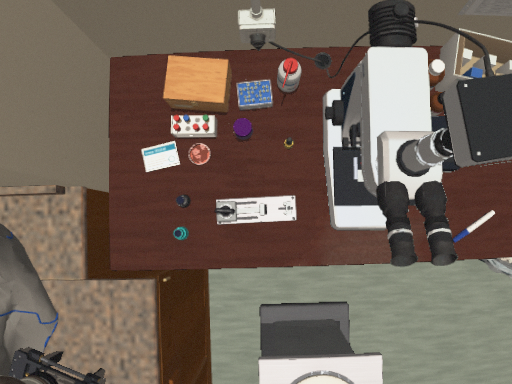

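View pics/side0.png

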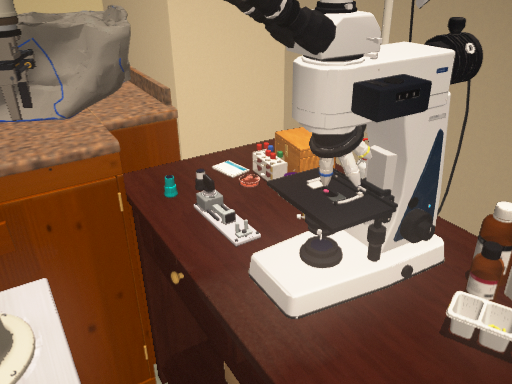

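The top view shows the clamp at (256,209), with its knob end at about (226,211) and its mouth end at about (290,208). Things that could be taken for the eyepiece:
- (183,201): dark and white piece
- (180,233): turquoise look-alike
- (289,143): small yellow/black top, probably the dropper bottle
- (243,128): purple cap

By the description I choose (183,201) and will check it in a close crop. The petri dish is at (199,154).

```bash
python3 - <<'E'
import cv2,numpy as np
a=cv2.imread('pics/top0.png')[120:250,150:310]; b=cv2.imread('pics/side0.png')[160:250,150:270]
a=cv2.resize(a,None,fx=4,fy=4,interpolation=2); b=cv2.resize(b,(0,0),fx=3,fy=3,interpolation=2)
cv2.imwrite('pics/c1.png',a)
cv2.imwrite('pics/c2.png',cv2.resize(b,(780,585)))
from h import *
c=np.load('pics/top0.npz')
for n,u,v,z in[('eye',183,201,.05),('turq',180,233,.05),('clampmid',256,209,.01),('bottle',289,143,.074),('petri',199,154,.014),('purp',243,128,.03)]: print(n,onz(c,u,v,z).round(3))
E
```

```text
eye [0.558 0.332 0.05 ]
turq [0.48  0.341 0.05 ]
clampmid [0.534 0.153 0.01 ]
bottle [0.69  0.065 0.074]
petri [0.68  0.295 0.014]
purp [0.74  0.179 0.03 ]
```

View pics/c1.png

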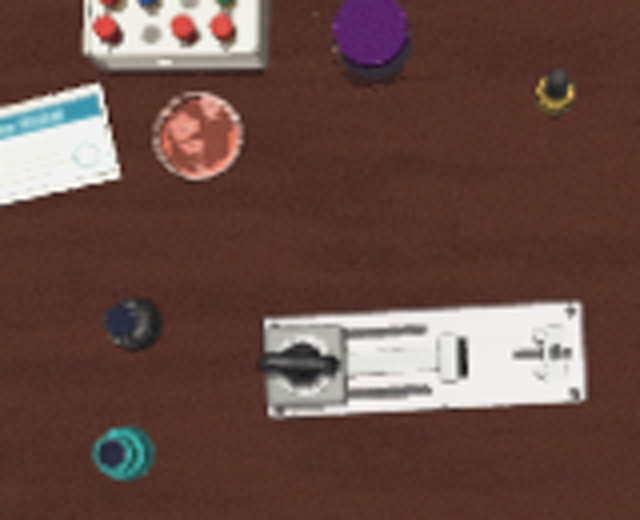

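View pics/c2.png

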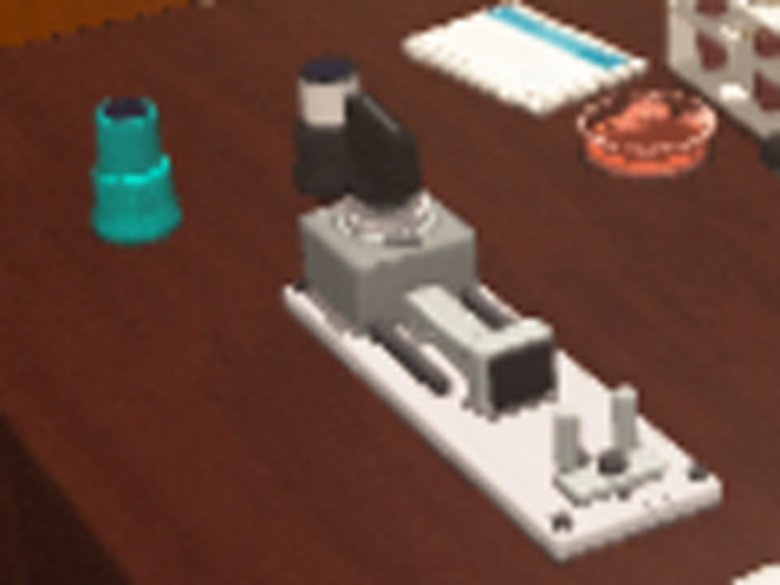

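The crops confirm the choice. The piece at top px (183,201) has a black flared foot and white barrel, and the turquoise one beside it at (180,233) is the look-alike. The clamp's mouth end faces right (world −y), with the pins at about px (288,208). Next I compute the clamp frame and take close wrist views.

```bash
python3 - <<'E'
from h import *
c=np.load('pics/top0.npz')
P=[onz(c,150+u/4,120+v/4,.01)for u,v in[(264,318),(581,302),(586,402),(268,417)]]
TL,TR,BR,BL=P
print('len',np.linalg.norm(TR-TL),np.linalg.norm(BR-BL),'wid',np.linalg.norm(TL-BL),np.linalg.norm(TR-BR))
d=(TR-TL+BR-BL);th=np.arctan2(d[1],d[0]);ex=np.array([np.cos(th),np.sin(th)])
ctr=np.mean(P,0)[:2]; org=ctr-ex*.0035
print('clamp yaw',th,'org',org,'mouth',org+ex*.056,'knob',org-ex*.070)
print('eye',onz(c,150+122/4,120+320/4,.05),onz(c,183.7,201.2,.01))
np.savez('clamp.npz',th=th,org=org)
m=org+ex*.056; R=down(th+np.pi)
bot.goto(np.r_[m+ex*.0,.20],R); print(bot.current_joints(),bot.current_clock())
shot('wrist','pics/w1.png')
e=onz(c,150+122/4,120+320/4,.05)
bot.goto(np.r_[e[:2],.20],R); print(bot.current_joints(),bot.current_clock(),bot.current_contact_force(),bot.current_ft_torque())
shot('wrist','pics/w2.png')
cv2.imwrite('pics/w12.png',cv2.resize(np.vstack([cv2.imread('pics/w1.png'),cv2.imread('pics/w2.png')]),(400,600),interpolation=3))
E
```

```text
len 0.20246649440811665 0.2024560038525161 wid 0.0632075498005578 0.06360313797256031
clamp yaw -1.5528347002482907 org [0.53200602 0.15604672] mouth [0.53301182 0.10005576] knob [0.53074878 0.22603543]
eye [0.56113654 0.33787048 0.05      ] [0.56005895 0.33779376 0.01      ]
[-3.59652642e-02  8.51995751e-02  1.70625702e+00  2.95485531e-04
  1.35011659e+00 -5.53654685e-02] 2.1333
[ 3.56781968e-01  3.72226474e-01  1.36930941e+00 -7.24047137e-04
  1.40035081e+00  3.39360723e-01] 3.1333 [-0.40024053 -0.49790187  0.48444118] [-0.07095339  0.06856792 -0.06148971]
```

View pics/w1.png

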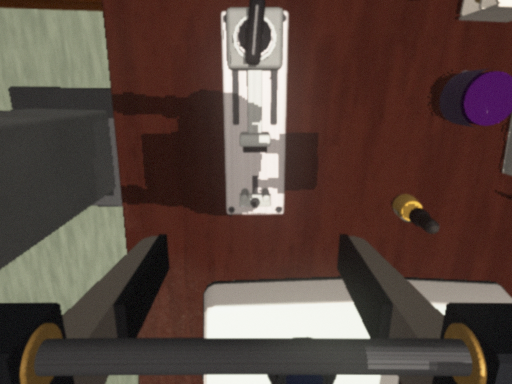

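View pics/w2.png

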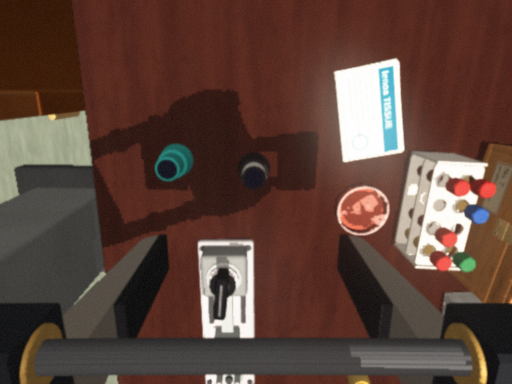

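w1 shows the clamp upright in the picture: knob at (255,38), jaw at (255,140), pins near (255,200). In w2 the eyepiece is at (254,170) and the turquoise one at (174,162). I enlarge the mouth and the eyepiece to read them more precisely.

```bash
python3 - <<'E'
from h import *
a=cv2.imread('pics/w1.png')[122:222,210:300]; b=cv2.imread('pics/w2.png')[130:210,220:290]
a=cv2.resize(a,None,fx=5.8,fy=5.8,interpolation=2)
b=cv2.resize(b,None,fx=3.5,fy=3.5,interpolation=2)
o=np.zeros((580,780,3),np.uint8); o[:a.shape[0],:a.shape[1]]=a; o[:b.shape[0],530:530+b.shape[1]]=b
cv2.imwrite('pics/c3.png',o)
E
```

```text
(no output)
```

View pics/c3.png

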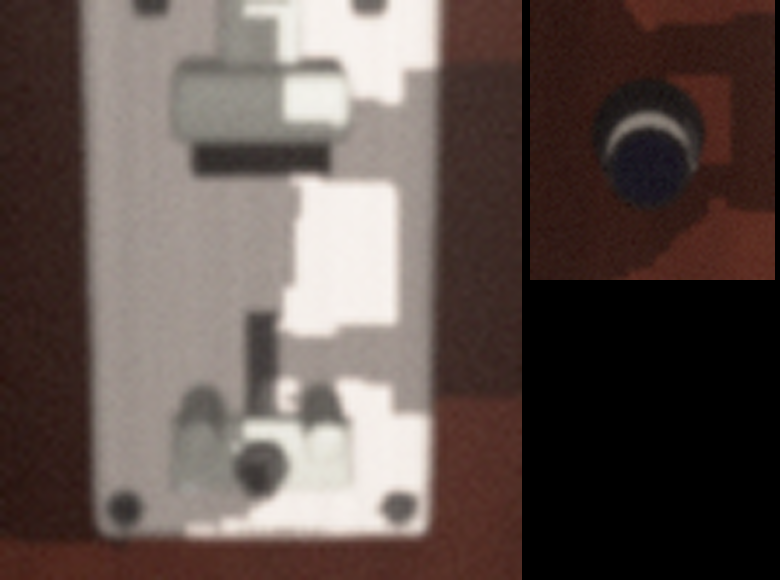

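```bash
python3 - <<'E'
from h import *
k=np.load('clamp.npz');th=float(k['th']);org=k['org'];ex=np.r_[np.cos(th),np.sin(th)];ey=np.r_[-ex[1],ex[0]]
cl=lambda p:(np.array([(p[:2]-org)@ex,(p[:2]-org)@ey])*1e3).round(1)
c=np.load('pics/w1.npz'); s=np.load('pics/side0.npz'); t=np.load('pics/top0.npz')
w=lambda u,v,z:cl(onz(c,210+u/5.8-.4,122+v/5.8-.4,z))
for n,u,v,z in[('pad edgeL',193,175,.033),('pad edgeR',330,175,.033),('jaw L',172,100,.035),('jaw R',350,100,.035),('pinL base near',203,385,.012),('pinL topnear',200,425,.037),('pinR base near',320,385,.012),('pinR topnear',325,425,.037),('plate end',265,535,.01),('cornerL',95,535,.01),('cornerR',430,535,.01),('screw',260,467,.02)]: print(n,w(u,v,z))
S=lambda u,v,z:cl(onz(s,150+u/6.5-.4,160+v/6.5-.4,z))
for n,u,v,z in[('s pinL top',567,418,.037),('s pinR top',623,392,.037),('s pinL base',570,468,.012),('s plate end L',560,560,.01),('s plate R',718,492,.01),('s pad top near',490,360,.033),('s pad top far',553,340,.033)]: print(n,S(u,v,z))
for n,u,v,z in[('t pad face',467,357,.033),('t pinA',548,337,.037),('t pinB',548,373,.037)]: print(n,cl(onz(t,150+u/4-.4,120+v/4-.4,z)))
d=np.load('pics/w2.npz'); e=onz(d,220+(648-530)/3.5-.4,130+167/3.5-.4,.05); f=onz(d,220+(650-530)/3.5-.4,130+130/3.5-.4,.008);print('eye top',e,'foot',f)
E
```

```text
pad edgeL [ 29.4 -10.6]
pad edgeR [29.4 12.6]
jaw L [ 16.5 -13.9]
jaw R [16.5 15.7]
pinL base near [72.2 -9.7]
pinL topnear [72.4 -9.6]
pinR base near [72.2 12. ]
pinR topnear [72.4 12.1]
plate end [102.5   1.9]
cornerL [102.6 -30.5]
cornerR [102.5  33.4]
screw [85.6  0.9]
s pinL top [ 82.5 -13.3]
s pinR top [78.6 10.3]
s pinL base [74.5 -8.5]
s plate end L [116.6 -36.8]
s plate R [111.1  26. ]
s pad top near [ 29.9 -12.9]
s pad top far [30.  11.5]
t pad face [30.1  0.8]
t pinA [81.  10.6]
t pinB [ 79.9 -11.7]
eye top [0.56104915 0.3409476  0.05      ] foot [0.56162928 0.34210526 0.008     ]
```

Pad face, pins and plate end agree across the wrist and top views to about 2.5 mm. Corrected for that offset, the pin axes are about 79 mm along the clamp and the pad face about 32 mm, which leaves about 12 mm of play. I aim for the middle of it, with the eyepiece at clamp x ≈ 55 mm, and pick it up now.

```bash
python3 - <<'E'
from h import *
k=np.load('clamp.npz');th=float(k['th']);org=k['org'];ex=np.r_[np.cos(th),np.sin(th)];ey=np.r_[-ex[1],ex[0]]
R=down(th+np.pi); e=np.array([.561,.340])
bot.set_gripper(.6,20); bot.goto(np.r_[e,.09],R); bot.line_to(np.r_[e,.016]); 
bot.set_gripper(0.,20); print('open',bot.current_opening()*92,bot.current_grip_force(),bot.current_clock())
bot.line_to(np.r_[e,.13]); print(bot.current_opening()*92,bot.current_grip_force(),bot.current_contact_force())
m=org+ex*.0537+ey*.0007
bot.goto(np.r_[m,.13],R)
bot.line_to(np.r_[m,.045]); print(bot.current_clock(),bot.current_contact_force())
a=shot('wrist','pics/w3.png')['pixels']; b=shot('side','pics/s3.png')['pixels']
b=cv2.resize(b[130:250,150:290],None,fx=4,fy=4,interpolation=2)
a=a[20:300,150:380]
o=np.zeros((480,790,3),np.uint8);o[:280,:230]=a;o[:480,230:790]=b;cv2.imwrite('pics/c4.png',o)
E
```

```text
open 29.420769715195657 20.043734386417782 5.5417
28.913262442416602 19.792716606637555 [-0.36177618 -0.32967267 -0.88698275]
8.1167 [0.19607075 0.09031798 0.13678528]
```

View pics/c4.png

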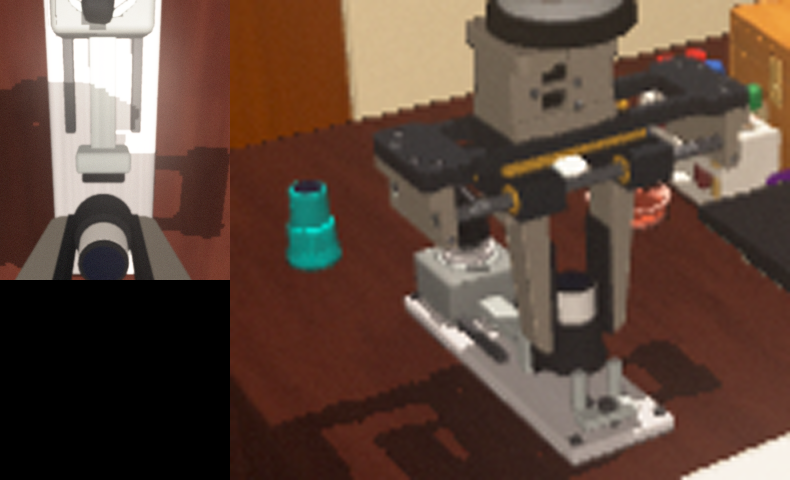

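The eyepiece is held upright over the mouth. In the wrist crop its foot edge is at row 195, just clear of the pad edge at row 181, and in the side crop it stands clear behind the pins. I check that gap numerically and then lower it gently.

```bash
python3 - <<'E'
from h import *
k=np.load('clamp.npz');th=float(k['th']);org=k['org'];ex=np.r_[np.cos(th),np.sin(th)];ey=np.r_[-ex[1],ex[0]]
c=np.load('pics/w3.npz'); cl=lambda p:((p[:2]-org)@ex*1e3,(p[:2]-org)@ey*1e3)
pad=cl(onz(c,150+103,201,.033)); foot=cl(onz(c,150+104,215,.035)); print(pad,foot)
gap=foot[0]-pad[0]; print('gap',gap)
assert 2.5<gap<11
p=bot.current_ee_pos(); 
bot.line_to([p[0],p[1],.031],max_speed=.05)
for z in np.arange(.030,.0235,-.001):
    bot.line_to([p[0],p[1],z],max_speed=.03); f=bot.current_contact_force(); print(round(z,3),f.round(2) if hasattr(f,'round') else f)
    if f[2]>2.5: break
bot.set_gripper(.55); bot.hold(.2); q=bot.current_ee_pos(); print(bot.current_contact_force())
bot.line_to([q[0],q[1],.16]); print(bot.current_clock())
# knob view: TCP placed so camera sees the mouth and knob
c=np.load('clamp.npz'); g=org-ex*.02
bot.line_to([g[0],g[1],.22],max_speed=.3)
a=shot('wrist','pics/w4.png')['pixels']; b=shot('side','pics/s4.png')['pixels']; t=shot('top','pics/t4.png')['pixels']
b=cv2.resize(b[160:250,160:270],None,fx=2.5,fy=2.5,interpolation=2)
o=np.zeros((384,790,3),np.uint8);o[:,:512]=a;o[:225,515:515+275]=b;cv2.imwrite('pics/c5.png',o); print(bot.current_clock())
E
```

```text
(np.float64(28.6174922455146), np.float64(1.2282006219522013)) (np.float64(36.16934354508553), np.float64(1.7866392918865406))
gap 7.551851299570931
0.03 [-0.16  0.2  -0.81]
0.029 [ 0.15  0.37 -0.82]
0.028 [ 0.71 -0.42 -0.49]
0.027 [ 0.32 -1.   -0.16]
0.026 [-2.22  0.67  5.58]
[0.00706466 0.1588464  0.28244153]
11.6333
12.25
```

View pics/c5.png

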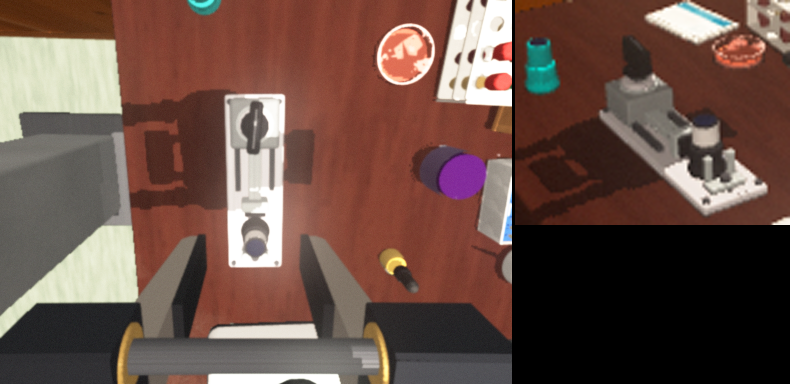

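The eyepiece stands upright between pad and pins at (255,240) and is released. The knob bar runs from about (258,103) to (253,153). Next I measure its axis and angle from this view.

```bash
python3 - <<'E'
from h import *
k=np.load('clamp.npz');th=float(k['th']);org=k['org'];ex=np.r_[np.cos(th),np.sin(th)];ey=np.r_[-ex[1],ex[0]]
c=np.load('pics/w4.npz'); cl=lambda p:(np.r_[(p[:2]-org)@ex*1e3,(p[:2]-org)@ey*1e3]).round(1)
g=cv2.cvtColor(c['pixels'],6)[95:165,228:284]; m=(g<60).astype(np.uint8)
n,l,s,ce=cv2.connectedComponentsWithStats(m)
for i in range(1,n):
    if s[i,4]>30: print(s[i],ce[i]+[228,95])
i=1+np.argmax(s[1:,4]); ys,xs=np.where(l==i)
for y in range(ys.min(),ys.max()+1): print(y+95,xs[ys==y].min()+228,xs[ys==y].max()+228,end='; ')
A,B=onz(c,258,103,.0835),onz(c,253,153,.0835); print('\nbar ends',cl(A),cl(B),np.linalg.norm(A-B),'mid',cl((A+B)/2),((A+B)/2)[:2], 'angle',np.arctan2(*(A-B)[1::-1]))
for u,v in[(228,96),(282,96),(230,267),(281,267)]: print(cl(onz(c,u,v,.01)))
E
```

```text
Traceback (most recent call last):
ValueError: attempt to get argmax of an empty sequence
```

```bash
python3 - <<'E'
from h import *
k=np.load('clamp.npz');th=float(k['th']);org=k['org'];ex=np.r_[np.cos(th),np.sin(th)];ey=np.r_[-ex[1],ex[0]]
c=np.load('pics/w4.npz'); cl=lambda p:(np.r_[(p[:2]-org)@ex*1e3,(p[:2]-org)@ey*1e3]).round(1)
im=cv2.imread('pics/w4.png'); g=cv2.cvtColor(im,cv2.COLOR_BGR2GRAY)[95:165,228:284]; print(g.min(),np.percentile(g,[5,20,50]))
for y in range(2,70,4): print(y+95,g[y,12:44:2])
A,B=onz(c,258,103,.0835),onz(c,253,153,.0835); print('bar ends',cl(A),cl(B),np.linalg.norm(A-B),'mid',cl((A+B)/2),((A+B)/2)[:2], 'angle',np.arctan2(*(A-B)[1::-1]))
for u,v in[(228,96),(282,96),(230,267),(281,267)]: print(cl(onz(c,u,v,.01)))
E
```

```text
67 [ 76. 110. 183.]
97 [196 197 214 250 251 251 251 251 251 238 219 221 221 219 223 221]
101 [173 173 172 173 177 169 122 105 112 137 194 232 240 241 240 244]
105 [173 174 172 180 186 112  77  76  78  80  98 111 242 250 251 251]
109 [175 192 215 219 206 112  77  86 115  95  99 149 255 255 251 251]
113 [213 215 221 188 123  77  76  94 143  93  97 138 254 255 255 254]
117 [222 202 103  78  72  72  75 103 137  88  92  90 109 241 255 255]
121 [202  90  70  74  75  75  86 160 178 109  94  91 104 111 236 255]
125 [158  72  74  73  72  76  80 176 163 100  92 101 102 104 204 255]
129 [182  82  72  74  72  77  79 133 117  96  89  96 107 103 209 255]
133 [202 142  78  73  69  73  88 133 104  94  91 101 105 184 255 255]
137 [187 208 198 128  72  74  95 138  97  89  91 131 199 230 223 201]
141 [171 173 175 171  81  77 105 130  88  88 144 200 187 181 177 181]
145 [170 169 169 138  74  74 114 118  79  81 139 171 174 173 174 175]
149 [178 202 205 148  72  72  83  80  76  79 167 205 216 217 203 128]
153 [193 230 230 224 148 101  97  91  96 147 211 228 233 232 226 125]
157 [192 229 231 232 215 214 217 213 215 216 216 230 232 233 225 124]
161 [185 229 229 232 215 216 216 213 218 216 215 230 233 232 225 125]
bar ends [-93.1   3.3] [-50.1  -0.9] 0.043186227297787975 mid [-71.6   1.2] [0.53190287 0.22763561] angle 1.49068364245786
[-97.5 -27.4]
[-97.5  29.4]
[103.6 -29.1]
[103.5  33.3]
```

```bash
python3 - <<'E'
from h import *
k=np.load('clamp.npz');th=float(k['th']);org=k['org'];ex=np.r_[np.cos(th),np.sin(th)];ey=np.r_[-ex[1],ex[0]]
p=org-ex*.0707+ey*.001; R=down(1.49+np.pi)
bot.goto(np.r_[p,.16],R); print(bot.current_joints()[5],bot.current_clock())
bot.set_gripper(.45,40); bot.line_to(np.r_[p,.0515]); print(bot.current_contact_force(),bot.current_ft_torque())
bot.set_gripper(0,40); bot.hold(.2); print('open',bot.current_opening()*92,bot.current_contact_force(),bot.current_ft_torque())
q=np.array(bot.current_joints()); j0=q[5]; np.save('q0.npy',q)
for i in range(1,9):
    q[5]=j0+.05*i; bot.set_joints(q); bot.hold(.1); print(round(.05*i,2),np.round(bot.current_contact_force(),1),np.round(bot.current_ft_torque(),3),round(bot.current_clock(),2))
E
```

```text
-2.8663453122974274 14.75
[-1.1532794  -0.44149485  0.04626837] [0.07745063 0.10764021 0.00786766]
open 25.03588291210209 [-4.33434892  0.30278346  5.74063781] [ 0.12926093  0.75842475 -0.00248322]
0.05 [-1.2 -0.3  1.4] [0.057 0.419 0.087] 16.92
0.1 [-1.8 -0.5  2.2] [0.113 0.573 0.089] 17.27
0.15 [-2.6  0.2  2.1] [0.025 0.602 0.123] 17.62
0.2 [-2.7 -0.1  3.6] [0.106 0.619 0.112] 17.97
0.25 [-3.1  0.1  3.2] [0.077 0.71  0.107] 18.32
0.3 [-3.2  0.6  3. ] [0.073 0.79  0.155] 18.67
0.35 [-3.7 -0.1  4.3] [0.092 0.796 0.131] 19.02
0.4 [-4.   0.2  4.7] [0.134 0.823 0.123] 19.37
```

Opening 25 mm, not 12: the fingertips are on the round hub below the bar. I'll open, raise 10 mm and regrasp the bar.

```bash
python3 - <<'E'
from h import *
k=np.load('clamp.npz');th=float(k['th']);org=k['org'];ex=np.r_[np.cos(th),np.sin(th)];ey=np.r_[-ex[1],ex[0]]
p=bot.current_ee_pos()
bot.set_gripper(.45,40); bot.line_to([p[0],p[1],.061]); bot.hold(.2); print(bot.current_contact_force(),bot.current_ft_torque())
bot.set_gripper(0,40); bot.hold(.3); print('open',bot.current_opening()*92,bot.current_contact_force(),bot.current_ft_torque())
c=shot('top','pics/t6.png'); shot('wrist','pics/w6.png'); print(bot.current_clock())
E
```

```text
[-0.13231739  0.17400999 -0.90739122] [ 0.03931632  0.0057214  -0.01594656]
open 11.701554986629763 [-0.1871413  -0.34362055 -0.6773432 ] [0.1290938  0.08355807 0.04326203]
21.2
```

```bash
python3 - <<'E'
from h import *
q=np.array(bot.current_joints()); j0=q[5]; np.save('q1.npy',q); print(j0)
a=0
while a<1.2:
    a+=.06; q[5]=j0+a; bot.set_joints(q); bot.hold(.05)
    T=[];F=[]
    for _ in range(3): T.append(bot.current_ft_torque()[2]); F.append(bot.current_contact_force()); bot.hold(.02)
    print(round(a,2),np.round(np.mean(F,0),1),np.round(T,3),round(bot.current_clock(),2))
    if np.mean(T)>.235: break
E
```

```text
-2.4664576148192747
0.06 [-0.1  0.3  0.1] [-0.171 -0.11  -0.156] 21.55
0.12 [-0.3  0.1 -0.4] [-0.125 -0.153 -0.147] 21.9
0.18 [-0.2  0.6 -0.4] [-0.126 -0.158 -0.17 ] 22.25
0.24 [-0.7  0.6 -0. ] [-0.088 -0.11  -0.089] 22.6
0.3 [-0.3 -0.2 -0.4] [-0.138 -0.137 -0.132] 22.95
0.36 [-0.4  0.6  0.1] [-0.134 -0.105 -0.13 ] 23.3
0.42 [-0.3  1.1 -0.4] [-0.087 -0.118 -0.13 ] 23.65
0.48 [-0.6  0.8 -0.8] [-0.065 -0.118 -0.071] 24.0
0.54 [-0.5  1.  -0.9] [-0.125 -0.126 -0.147] 24.35
0.6 [-0.7  0.6 -0.7] [-0.092 -0.074 -0.107] 24.7
0.66 [-0.4  1.2 -0.9] [-0.09  -0.146 -0.07 ] 25.05
0.72 [-0.9  1.5 -0.8] [-0.098 -0.161 -0.154] 25.4
0.78 [-0.7  1.3 -0.4] [-0.139 -0.094 -0.101] 25.75
0.84 [-1.2  1.6 -0.1] [-0.138 -0.061 -0.061] 26.1
0.9 [-0.8  1.9 -0.3] [-0.124 -0.169 -0.091] 26.45
0.96 [-1.2  1.7 -0.9] [-0.072 -0.115 -0.108] 26.8
1.02 [-1.   1.7 -0.4] [-0.052 -0.063 -0.068] 27.15
1.08 [-0.4  2.6 -0.3] [-0.064 -0.076 -0.04 ] 27.5
1.14 [-0.4  2.3 -0.9] [-0.04   0.015  0.001] 27.85
1.2 [-1.   2.7 -0.9] [-0.06  -0.021 -0.049] 28.2
```

```bash
python3 - <<'E'
from h import *
j1=np.load('q1.npy')[5]; q=np.array(bot.current_joints()); print(q[5]-j1, bot.current_opening()*92)
q=np.load('q1.npy'); a=1.2
shot('wrist','pics/w7.png'); shot('side','pics/s7.png')
while a<1.275:
    a+=.015; q[5]=j1+a; bot.set_joints(q)
    T=[];E=[]
    for _ in range(8): T.append(bot.current_ft_torque()[2]); E.append(bot.current_effort()[5]); bot.hold(.01)
    print(round(a,3),np.round(T,3),np.round(E,3),(bot.current_joints()[5]-j1).round(3),round(bot.current_clock(),2))
o=np.hstack([cv2.imread('pics/w7.png'),cv2.resize(cv2.imread('pics/s7.png')[150:260,190:270],(278,384),interpolation=2)]);cv2.imwrite('pics/c7.png',o)
E
```

```text
1.19846033944776 11.932143506227787
1.215 [0.233 0.226 0.194 0.193 0.279 0.246 0.201 0.227] [0.247 0.241 0.237 0.233 0.231 0.229 0.227 0.226] 1.215 28.62
1.23 [0.259 0.281 0.228 0.214 0.239 0.201 0.193 0.234] [0.256 0.25  0.245 0.241 0.238 0.235 0.233 0.232] 1.23 28.93
1.245 [0.216 0.227 0.237 0.263 0.213 0.24  0.189 0.217] [0.261 0.255 0.25  0.246 0.242 0.24  0.238 0.236] 1.245 29.25
1.26 [0.232 0.241 0.278 0.246 0.261 0.273 0.242 0.221] [0.268 0.262 0.257 0.253 0.249 0.247 0.245 0.243] 1.26 29.57
1.275 [0.262 0.222 0.251 0.19  0.246 0.192 0.236 0.284] [0.276 0.27  0.264 0.26  0.257 0.254 0.252 0.25 ] 1.275 29.88
1.29 [0.194 0.23  0.283 0.228 0.244 0.259 0.317 0.245] [0.283 0.277 0.272 0.268 0.264 0.262 0.26  0.258] 1.29 30.2
```

View pics/c7.png

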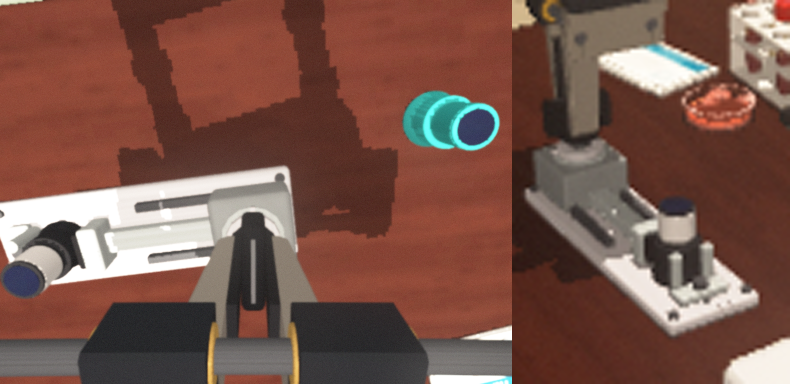

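The eyepiece is upright at (45,255), with the jaw closed up to it and the bar well gripped. The joint 6 effort after small steps is a clean torque signal, now 0.258 N m and climbing. I step on until it goes flat.

```bash
python3 - <<'E'
from h import *
q=np.load('q1.npy'); j1=q[5]; a=1.29; L=[]
while a<1.75:
    a+=.015; q[5]=j1+a; bot.set_joints(q); bot.hold(.08)
    e=bot.current_effort()[5]; L.append(e)
    print(round(a,3),round(e,4),round(bot.current_ft_torque()[2],3),round(bot.current_clock(),2))
    if len(L)>5 and L[-1]-L[-5]<.006 and e>.3: break   # flat over 0.06 rad
    if e>.40: break
E
```

```text
1.305 0.2618 0.305 30.53
1.32 0.2693 0.278 30.87
1.335 0.2767 0.272 31.2
1.35 0.2841 0.29 31.53
1.365 0.2911 0.293 31.87
1.38 0.2981 0.309 32.2
1.395 0.3 0.239 32.53
1.41 0.3047 0.269 32.87
1.425 0.305 0.282 33.2
1.44 0.3049 0.31 33.53
1.455 0.3049 0.252 33.87
```

Effort is flat at 0.305 N m from a ≈ 1.41, so the clutch has given way. Two more small steps bring it to mid-plateau, then I release, retreat and check.

```bash
python3 - <<'E'
from h import *
q=np.load('q1.npy'); j1=q[5]
for a in(1.47,1.485):
    q[5]=j1+a; bot.set_joints(q); bot.hold(.08); print(a,bot.current_effort()[5])
bot.set_gripper(.4); bot.hold(.2); p=bot.current_ee_pos(); print(bot.current_contact_force())
bot.line_to([p[0],p[1],.17]); 
g=[p[0]-.1,p[1]+.12,.22]; bot.line_to(g,max_speed=.2)
s=shot('side','pics/s8.png'); t=shot('top','pics/t8.png'); print(bot.current_clock(),bot.current_contact_force())
t0=np.load('pics/t4.npz')['pixels']; z=np.load('pics/top0.npz')['pixels']
# bystanders unmoved: image difference around bottle and petri
for n,(u,v,r) in dict(bottle=(289,143,12),petri=(199,154,14),turq=(180,233,10)).items():
    f=lambda i:i[v-r:v+r,u-r:u+r].astype(int)
    print(n,np.abs(f(t['pixels'])-f(z)).mean().round(1))
s7=np.load('pics/s7.npz')['pixels']; a=s['pixels']
# eyepiece region upright check in side view: shift vs s7 (already viewed upright)
T=s7[185:240,222:250]; r=cv2.matchTemplate(a[175:250,210:262],T,cv2.TM_CCOEFF_NORMED); print(cv2.minMaxLoc(r)[1::2],'expected near (12,10)')
E
```

```text
1.47 0.3049788996577263
1.485 0.3049678634852171
[-0.27648701  0.39114694  0.89069739]
37.2167 [ 0.19453149 -0.11241534 -0.15656876]
bottle 2.5
petri 2.1
turq 2.8
(0.9727129340171814, (12, 10)) expected near (12,10)
```

The torque was still on the plateau at release. The eyepiece is upright and unmoved, the bystanders are untouched, and the arm is clear.

```bash
python3 -c "
from workcell import bot
print(bot.job_done())"
```

```text
the job is handed in; nothing more can be done
None
```

The job is handed in at about 37 s: the eyepiece stands upright in the clamp's mouth, the knob was turned clockwise until the torque went flat and stopped about 0.08 rad into the clutch's 0.18 rad slip, and the dropper bottle and petri dish were not moved.

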